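Lock the rolling mill's crank with its linchpin

ROBOT

A 6-joint arm with a two-finger parallel gripper is mounted at the origin on the work surface. World frame = base frame: x ahead of the robot, y to its left, z up, the work surface at z = 0. Lengths are in mm, angles in rad, forces in N, time in s.
With the tool pointing down it reaches from about 250 to 800 mm from the base axis. Payload 3.9 kg.
Tool frame: the origin (TCP) lies at the very end of the fingers, on their centre line; the grasp point (between the pads) lies 19 mm behind it; z points along the fingers, y is the direction in which the jaws open and shut (so a half turn about z gives the same grasp; the last joint's range is limited). The gripper opens to 85 mm and grips with 20 to 120 N. Pads are 22 mm wide; open, the fingers measure 114 mm over their backs; the gripper's body (76 mm by 85 mm) begins 54 mm behind the grasp point. The pads swing forward as they close: fully open they stand 13 mm farther back than shut.
Start: joints at [-1.257, 0.26, -0.138, 1.173, 0, 1.571], TCP at [162.05, -499.355, 192.004] pointing down, gripper open.
Joint ranges: [-2.78, 2.78], [-0.83, 1.72], [-1.28, 1.37], [-1.9, 2.12], [-1.57, 1.48], [-3.14, 3.14]. Speed limits (rad/s): [2.57, 2.57, 3.14, 3.14, 3.14, 3.14].

INTERFACE

Orientations are given as a 3x3 rotation matrix whose columns are the frame's x, y, z axes.
In Python, from bench import ctrl gives the robot as it stands. The module is installed in compiled form; this text tells all that it offers.
- The arm moves only by the shell command python3 -m inch 'ROWS'. ROWS is JSON, one flat list of numbers, 5 for each row, row after row: the shift along the tool's x, y, z in m, then the turn about the tool's z in degrees, then the finger opening in m, from 0 to 0.0854. In form: [x, y, z, yaw, claw, x, y, z, yaw, claw, ...]. A call has 1 to 10 rows; each row shifts and turns the commanded pose from where the row before left it, along the tool's axes as they then stand; what a row does not reach is not made up. A row lasts 1/12 s, in which the tool goes at most 41.7 mm and 7.16 degrees, less where a joint would pass 70% of its speed; a pose out of reach is approached as far as the arm can. A call with a gripper value outside its range is refused whole. The fingers move at their own pace and stop on an object; the grip force is fixed at half the most. Time passes only in rows, so rows that do not move let the fingers close. It gives the time, the measured TCP pose, the force and the opening at its end, in the units of the state.
- ctrl.get_obs(): the state, without advancing time (a new reading comes with each control period).
- ctrl.read_camera(name): name is "scene" or "top" or "wrist"; returns a dict with "frame" (384x512x3 uint8, blue, green, red), "depth" (384x512 float32, mm along the optical axis (not along the pixel's ray), 0 where there is no reading), "mtx" (3x3 intrinsics, pixels), "rvec" (rotation vector, rad) and "tvec" (3), from world to camera coordinates, as OpenCV has them; the wrist camera has in their place "tool_from_camera" (4x4, takes a point from camera to tool coordinates, whose origin is the TCP and whose axes are the flange's). Camera axes: x right, y down, z forward; pixel columns grow to the right and rows downward; lengths in mm; the calibration is good to about 2 mm. The wrist camera is an equidistant fisheye: a pixel r from the principal point sees the ray r / f radians off the axis. A picture is of the moment at which its call begins: read the wrist's pose just before it.
- ctrl.hand_in(): hands the job in, once; it reports no verdict.
Trained networks look in the newest picture that a camera, given by its name, has taken for a name from the list of things; names that differ only in an ending like _2 or _b are one class to them, and where a whole thing is asked for, a point or a joint stands for the part that bears it (a point fixed in the world has none). Each returns a list of dicts, best first, with "p" (0 to 1); they miss things now and then, are a little off and sometimes report something else, mostly with a low value. They report only what shows in the picture. A call takes as long as a camera call.
- ctrl.boxes_of(camera, target): "xyz" ([x, y, z] in mm, in world coordinates, good to about 4 mm: the middle of the surface that is visible of it).
The state is a dict: "clock": time; "joint_positions": joint angles; "dq": joint speeds; "joint_torque": joint torques, N m; "tool_pos": TCP position; "tcp_rot": TCP orientation; "contact_force": force on the tool from outside, world axes, zero at the start; "ft_torque": the same for the moment, N m; "gripper_width": opening from 0.0 (shut) to 1.0 (fully open).
Only numpy, scipy, OpenCV 4.12 (cv2) and the standard library are available. Lean on these libraries where they do the work, as an engineer would, in place of code of your own. Each camera call takes 0.05 s, during which the arm holds its last target.

TASK

The crank of the rolling mill is on its shaft, but the linchpin that keeps it there is only started in its hole. Push the linchpin down through the shaft until its head sits fully home, then swing its ring down over the end of the shaft until it rests against the pin, fully shut. Leave the spare linchpin and the other things on the bench where they lie.

Things in the scene. Friction and masses are not known exactly. Their poses are not given: they have to be found in the camera images.
- rolling_mill: the green hand rolling mill, bolted down on a wooden plinth 180 x 270 x 50 mm; 350 mm tall over all. Origin: centre of the plinth's underside. z is up; y runs along the rolls and the crank shaft, towards the shaft's free end. Along y from the origin: cheek (up to 302 mm above the bench) ends at 85 mm, gear cover (up to 240 mm) at 125 mm, pin hole at 185 mm, shaft end at 201 mm.
- shaft_end (a point): centre of the shaft's end face, 16 mm beyond the pin's axis along the mill's y. The shaft is level, 24 mm across, its axis 185 mm above the bench; it is fast and does not turn. The crank's boss, 44 mm across, and a washer fill it up to 14 mm short of the pin's axis.
- crank_grip (a point): middle of the crank's wooden grip, 31 mm thick and 88 mm long along the mill's y, 70 mm above the bench; the crank is fixed, hanging down and to the mill's +x, out of the way of work from above
- head_top (a point): centre of the top of the linchpin's head. The linchpin is plain steel: an upright pin 10 mm across and 52 mm long under a 20 mm cube head, part-way down in the cross hole of the shaft just outside the crank boss. Home, its head sits on the shaft's top, 197 mm above the bench, and this point is 217 mm above the bench. Axes parallel to the mill's.
- linchpin (a joint): how far the pin still stands out, m: 0 = home, head seated on the shaft; 0.020 to 0.034 at the start. A stiff sliding fit: a steady downward push of 6 to 8 N moves it and it stays where it is left.
- ring_far (a point): outermost point of the lock ring, on the wire's centre line, 52 mm from the ring's hinge. The ring is 6 mm steel wire, 55 mm across, hinged in the sides of the head on a level axis along the mill's x, 10 mm below the head's top.
- lock_ring (a joint): swing of the ring, rad: 0 = shut, hanging round the shaft against the outer side of the pin's lower end (0.155 rad out from straight down); 1.3 to 1.75 at the start = standing out about level beyond the shaft's end (mill's +y). A stiff hinge: it stays where it is left, and about 1 to 2 N near its far point swings it, all the way down to the pin.
- spare_linchpin: a spare linchpin of the same size lying loose on the bench; leave it. Origin on the bench below its head
- pliers: bystander: pliers with red handles, 160 mm; origin near its middle
- jar: bystander: glass jar with lid, 84 mm across, 95 mm tall; origin under its centre
- third_hand: bystander: tweezers on a stepped iron base, 90 mm across, 145 mm tall; origin under the base
- file: bystander: file with wooden handle, 200 mm; origin near its middle
- tray: bystander: open black tray, 150 x 110 x 35 mm; origin under its centre
- soldering_board: bystander: pale board, 130 x 130 x 18 mm; origin under its centre
- hammer: bystander: hammer, 220 mm; origin near its middle

How it is judged (in metres and radians):
On the way, in this order (a step that is already met when the one before it is completed fails the run):
1. the linchpin is pushed home (within 3 mm) with the ring still open (value of joint linchpin below 0.003 m and value of joint lock_ring above 0.9 rad), for 0.2 s.
2. the ring is swung shut over the shaft's end, the pin still home (value of joint linchpin below 0.003 m and value of joint lock_ring below 0.2 rad), for 0.2 s.
At the end, for the whole second after the job is handed in: the linchpin's head is seated on the shaft (within 3 mm) and its ring is shut round the shaft's end (within 0.2 rad of resting on the pin) (all of step 2); the robot touches nothing.
It fails at once if a loose thing on the bench is moved more than 30 mm (distance of any of pliers, jar, third_hand, file, tray, soldering_board, hammer, spare_linchpin from where it was at the start of the episode above 0.03 m).
It also fails if it takes over 37 s, if anything falls off the work surface, if the arm or the gripper's body presses on something with over 40 N, if the wrist force passes 120 N, or if a joint passes its speed limit or range.

## Working session

There is one attempt and no reset: what is moved stays moved. The work goes in short steps, Python scripts to look and compute and a shell command to move; the robot and the scene stay as the last step left them, time stands still between calls to the robot, and variables do not carry over. Pictures are saved under pics/ and viewed, and the job is handed in when it is done.

```bash
mkdir -p pics
cat > h.py <<'E'
import numpy as np,cv2
from bench import ctrl
def snap(n,fn):
    c=ctrl.read_camera(n); cv2.imwrite('pics/'+fn,c['frame']); return c
def w2c(c):
    R=cv2.Rodrigues(np.array(c['rvec'],float))[0]; return R,np.array(c['tvec'],float).ravel()
def cloud(c):
    R,t=w2c(c); d=c['depth']; K=np.array(c['mtx']); v,u=np.indices(d.shape)
    p=np.stack([(u-K[0,2])/K[0,0]*d,(v-K[1,2])/K[1,1]*d,d],-1)
    return (p-t)@R
def proj(c,P):
    return cv2.projectPoints(np.array(P,float).reshape(-1,3),np.array(c['rvec'],float),np.array(c['tvec'],float),np.array(c['mtx'],float),None)[0].reshape(-1,2)
E
python3 - <<'E'
from h import *
o=ctrl.get_obs(); print(o['clock'],o['tool_pos'],o['tcp_rot'],o['contact_force'],o['gripper_width'])
for n in('scene','top'):
    c=snap(n,n+'1.png'); np.savez(n+'1.npz',**c)
    R,t=w2c(c); print(n,-R.T@t,np.array(c['mtx']).tolist())
    for k in ('rolling_mill','shaft_end','crank_grip','head_top','ring_far','spare_linchpin'):
        print(n,k,[(np.round(b['xyz'],1).tolist(),round(b['p'],2)) for b in ctrl.boxes_of(n,k)][:3])
print(ctrl.get_obs()['clock'])
E
```

```text
0.0 [ 161.83006705 -498.63451605  191.17131657] [[ 9.51173399e-01  3.08656458e-01 -5.96860910e-04]
 [ 3.08657035e-01 -9.51171649e-01  1.82432470e-03]
 [-4.62757621e-06 -1.91947444e-03 -9.99998158e-01]] [0.61997725 0.09242095 0.32867647] 1.000209706915188
scene [1647.27857574   -6.34284449  934.55645098] [[409.2095637106265, 0.0, 250.89901267892833], [0.0, 409.2095637106265, 196.43739812036623], [0.0, 0.0, 1.0]]
scene rolling_mill [([588.9, -152.8, 153.7], 0.81)]
scene shaft_end [([582.0, -153.5, 160.8], 0.84)]
scene crank_grip [([581.6, -154.7, 159.5], 0.65)]
scene head_top [([511.3, 17.1, 242.0], 0.51)]
scene ring_far [([504.5, 36.2, 238.1], 0.55)]
scene spare_linchpin [([722.3, -126.2, 3.7], 0.64)]
top [ 345.51100433  108.96762769 1217.54948616] [[436.4429634435263, 0.0, 257.01205182877817], [0.0, 436.4429634435263, 190.8336604162724], [0.0, 0.0, 1.0]]
top rolling_mill [([520.9, -129.2, 273.2], 0.77)]
top shaft_end [([518.3, -125.6, 274.5], 0.95), ([638.1, 405.4, 15.1], 0.74)]
top crank_grip [([518.9, -126.5, 270.4], 0.78)]
top head_top [([501.4, 16.5, 248.9], 0.54)]
top ring_far [([494.7, 37.5, 240.1], 0.71), ([364.0, 366.4, 9.6], 0.7)]
top spare_linchpin [([378.7, -58.2, 12.4], 0.7)]
0.7
```

View pics/scene1.png

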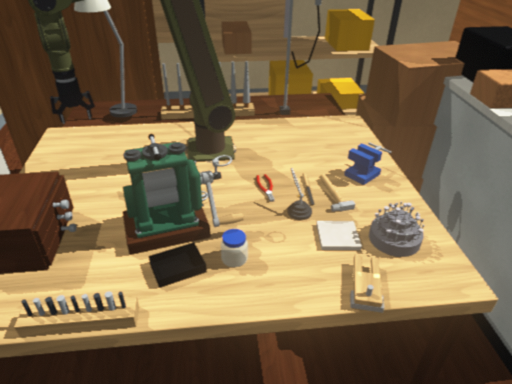

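View pics/top1.png

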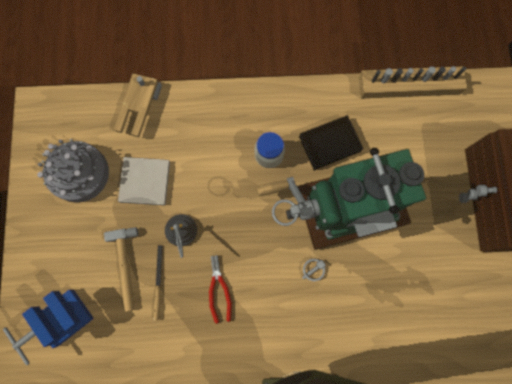

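Run:
```python
import numpy as np,cv2
from h import *
for n,ctr in (('scene',(501,17,245)),('top',(501,17,245))):
    c=dict(np.load(n+'1.npz')); u,v=proj(c,ctr)[0]; print(n,u,v)
    u,v=int(u),int(v); s=40; im=c['frame'][v-s:v+s,u-s:u+s]; cv2.imwrite(f'pics/{n}z.png',cv2.resize(im,None,fx=7,fy=7,interpolation=cv2.INTER_NEAREST))
    P=cloud(c); print('origin',u-s,v-s)
    m=(P[...,2]>225)&(abs(P[...,0]-500)<60)&(abs(P[...,1]-25)<80); 
    for (b,a) in np.argwhere(m): 
        if n=='top': print(a,b,np.round(P[b,a]).astype(int).tolist(),c['frame'][b,a].tolist())
```

```text
scene 216.2793475218309 158.73969011381288
origin 176 118
top 292.2716625660804 211.12155741988576
origin 252 171
320 185 [560, -51, 238] [55, 78, 42]
321 185 [559, -53, 241] [57, 78, 46]
314 186 [559, -38, 233] [85, 91, 90]
315 186 [559, -40, 233] [76, 85, 77]
317 186 [559, -45, 235] [54, 75, 42]
318 186 [559, -47, 234] [60, 82, 48]
319 186 [558, -49, 238] [62, 83, 50]
320 186 [558, -51, 237] [60, 80, 49]
321 186 [557, -53, 240] [56, 79, 45]
314 187 [556, -38, 235] [99, 104, 101]
315 187 [557, -40, 232] [88, 96, 89]
316 187 [558, -43, 228] [63, 79, 58]
317 187 [557, -45, 231] [58, 77, 46]
318 187 [556, -47, 237] [61, 83, 50]
319 187 [556, -49, 237] [62, 84, 48]
320 187 [555, -51, 239] [65, 84, 50]
321 187 [555, -53, 239] [63, 83, 51]
322 187 [554, -55, 243] [59, 84, 49]
314 188 [556, -39, 226] [93, 100, 96]
315 188 [556, -41, 227] [83, 91, 85]
316 188 [555, -43, 230] [68, 81, 63]
317 188 [555, -45, 231] [62, 81, 49]
318 188 [553, -46, 238] [64, 87, 51]
319 188 [553, -49, 237] [64, 87, 50]
320 188 [553, -51, 238] [62, 84, 49]
321 188 [552, -53, 239] [63, 84, 51]
322 188 [552, -55, 24
[... 12204 characters left out ...]
285 223 [475, 35, 245] [107, 122, 130]
286 223 [475, 33, 241] [107, 123, 131]
287 223 [475, 30, 243] [109, 124, 129]
288 223 [475, 28, 240] [114, 126, 129]
289 223 [474, 26, 245] [118, 127, 129]
290 223 [474, 24, 244] [117, 126, 127]
291 223 [474, 21, 243] [110, 125, 130]
292 223 [475, 19, 241] [99, 120, 134]
281 224 [474, 44, 240] [120, 131, 135]
282 224 [473, 42, 244] [123, 133, 135]
283 224 [473, 39, 243] [117, 127, 129]
284 224 [472, 38, 247] [117, 124, 127]
285 224 [473, 35, 241] [116, 125, 128]
286 224 [473, 33, 243] [118, 127, 127]
287 224 [473, 30, 242] [116, 125, 128]
288 224 [472, 28, 244] [113, 124, 125]
289 224 [472, 26, 243] [108, 124, 130]
290 224 [473, 23, 240] [104, 123, 134]
```

View pics/scenez.png

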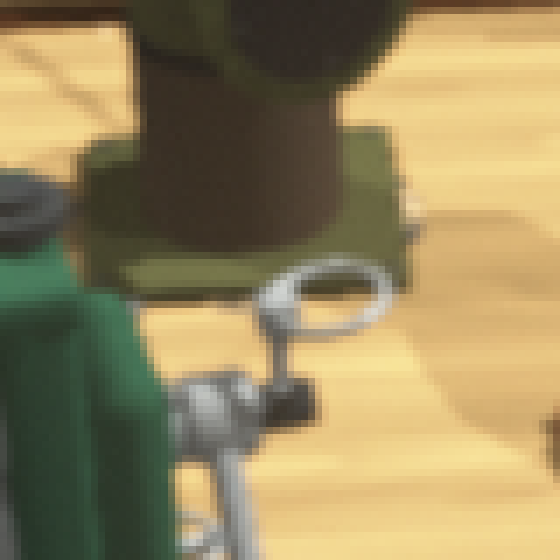

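View pics/topz.png

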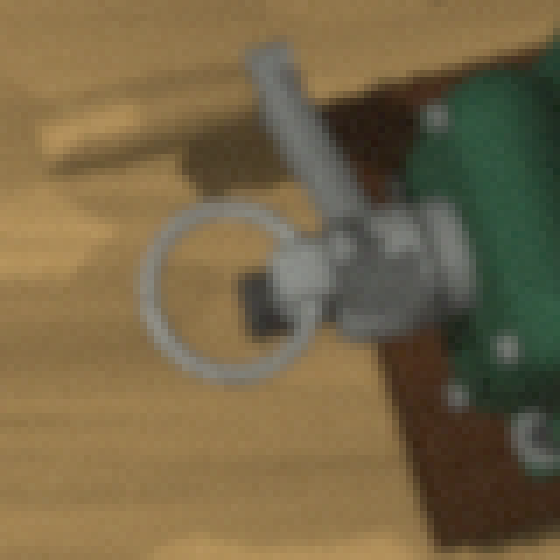

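Run:
```python
import numpy as np,cv2
from h import *
c=dict(np.load('top1.npz')); P=cloud(c); f=c['frame'].astype(int)
# cheek tops ~302
z=P[...,2]
for lo,hi,nm in ((285,310,'cheek'),(225,245,'cover')):
    m=(z>lo)&(z<hi)&(abs(P[...,0]-540)<160)&(P[...,1]<-15)&(P[...,1]>-330)&(f[...,1]>f[...,0]+10)&(f[...,1]>f[...,2]+8)
    Q=P[m][:,:2].astype(np.float32); r=cv2.minAreaRect(Q); print(nm,len(Q),r,cv2.boxPoints(r).round().tolist())
# head top
m=(z>238)&(abs(P[...,0]-506)<12)&(abs(P[...,1]-10)<14); r=cv2.minAreaRect(P[m][:,:2].astype(np.float32)); print(r)
# ring
m=(z>235)&(z<252)&(P[...,1]>23)&(P[...,1]<70)&(abs(P[...,0]-503)<40); Q=P[m]; 
A=np.c_[2*Q[:,:2],np.ones(len(Q))]; s=np.linalg.lstsq(A,(Q[:,:2]**2).sum(1),rcond=None)[0]; print('ring',s[:2],np.sqrt(s[2]+s[0]**2+s[1]**2)*2)
A=np.c_[Q[:,:2],np.ones(len(Q))]; print(np.linalg.lstsq(A,Q[:,2],rcond=None)[0],Q.mean(0))
# scene check
c=dict(np.load('scene1.npz')); P=cloud(c)
m=(P[...,2]>225)&(abs(P[...,0]-503)<40)&(P[...,1]>24)&(P[...,1]<80); print(P[m].mean(0),P[m].min(0),P[m].max(0))
m=(P[...,2]>237)&(abs(P[...,0]-506)<20)&(abs(P[...,1]-10)<14); print(P[m].mean(0),P[m].min(0),P[m].max(0))
```

```text
cheek 2189 ((543.5420532226562, -169.03033447265625), (117.42559814453125, 170.9244842529297), 12.82384967803955) [[467.0, -99.0], [505.0, -265.0], [620.0, -239.0], [582.0, -73.0]]
cover 719 ((535.2705078125, -140.5732879638672), (108.33544921875, 186.08766174316406), 11.886210441589355) [[463.0, -61.0], [501.0, -243.0], [607.0, -220.0], [569.0, -38.0]]
((506.068603515625, 9.375975608825684), (20.747949600219727, 22.863786697387695), 85.58297729492188)
ring [500.71256191  33.10093203] 54.214456106307765
[-2.66370008e-02  1.27033437e-01  2.51388750e+02] [501.25093501  45.63469116 243.83405973]
[503.18943585  45.98483644 240.14497558] [470.50426114  24.21534526 233.47807693] [532.00970052  64.79619131 244.88589972]
[511.65079625  11.4911156  242.58712555] [497.43494753   2.50385968 237.88359744] [522.05273253  21.64054407 246.22900449]
```

```bash
python3 -m inch '[0,0,-0.04,0,0, 0,0,-0.04,0,0, 0,0,-0.04,-7,0, 0,0,-0.04,-7,0, 0,0,-0.04,-7,0, 0,0,0,-7,0, 0,0,0,-7,0, 0,0,0,-7,0, 0,0,0,-7,0, 0,0,0,-7,0]'
python3 -m inch '[0,0,0,-7,0, 0,0,0,-7,0, 0,0,0,-7,0, 0,0,0,-7,0, 0.02,0.022,0,0,0, 0.027,0.029,0,0,0, 0.027,0.029,0,0,0, 0.027,0.029,0,0,0, 0.027,0.029,0,0,0, 0.027,0.029,0,0,0]'
```

```text
clock: 1.53
tool_pos: [162.1, -499.5, 392.2]
tcp_rot: [[0.27, 0.963, 0.0], [0.963, -0.27, -0.0], [-0.0, 0.0, -1.0]]
contact_force: [-0.9, -0.5, -0.2]
gripper_width: 0.003
clock: 2.37
tool_pos: [293.8, -311.5, 392.2]
tcp_rot: [[-0.207, 0.978, 0.0], [0.978, 0.207, -0.0], [-0.0, 0.0, -1.0]]
contact_force: [0.6, -0.3, -0.3]
gripper_width: 0.0
```

```bash
python3 -m inch '[0.027,0.0273,0,0,0, 0.027,0.0273,0,0,0, 0.027,0.0273,0,0,0, 0.027,0.0273,0,0,0, 0.027,0.0273,0,0,0, 0.027,0.0273,0,0,0, 0.027,0.0273,0,0,0, 0.027,0.0273,0,0,0, 0.027,0.0273,0,0,0, 0.027,0.0273,0,-0.8,0]'
python3 -m inch '[0,0,0.03,0,0, 0,0,0.03,0,0, 0,0,0.02,0,0, 0,0,0,0,0]'
python3 - <<'E'
from h import *
c=ctrl.read_camera('wrist'); cv2.imwrite('pics/w1.png',c['frame']); print(c['mtx'],c['tool_from_camera'])
for k in ('head_top','ring_far','shaft_end'): print(k,[(np.round(b['xyz'],1).tolist(),round(b['p'],2)) for b in ctrl.boxes_of('wrist',k)][:3])
s=snap('scene','scene2.png'); u,v=216,140; cv2.imwrite('pics/s2z.png',cv2.resize(s['frame'][v-50:v+50,u-50:u+50],None,fx=6,fy=6,interpolation=cv2.INTER_CUBIC))
o=ctrl.get_obs();print(o['tool_pos'],o['joint_positions'])
E
```

```text
clock: 3.2
tool_pos: [504.9, 9.6, 392.2]
tcp_rot: [[-0.222, 0.975, 0.001], [0.975, 0.222, -0.0], [-0.0, 0.001, -1.0]]
contact_force: [0.2, -0.8, 0.2]
gripper_width: 0.0
clock: 3.53
tool_pos: [501.5, 8.1, 307.5]
tcp_rot: [[-0.222, 0.975, -0.009], [0.975, 0.222, -0.0], [0.002, -0.009, -1.0]]
contact_force: [-0.5, 0.5, -0.6]
gripper_width: 0.002
[[297.31863964   0.         256.96488041]
 [  0.         297.31863964 193.14847496]
 [  0.           0.           1.        ]] [[-9.44236809e-04 -9.49468357e-01 -3.13861350e-01  8.11057202e+01]
 [ 9.99999554e-01 -8.91748455e-04 -3.10804268e-04  5.24062425e-01]
 [ 1.52134441e-05 -3.13861504e-01  9.49468776e-01 -1.81132983e+02]
 [ 0.00000000e+00  0.00000000e+00  0.00000000e+00  1.00000000e+00]]
head_top [([501.7, 23.3, 243.2], 0.62)]
ring_far [([495.7, 40.7, 243.0], 0.92), ([518.4, -41.3, 198.9], 0.31)]
shaft_end [([518.6, -41.0, 195.5], 0.6)]
[505.37010605   7.50873693 314.03311815] [1.48453329e-02 2.01647854e-01 9.89572501e-02 1.46445229e+00
 1.61180624e-05 1.36304921e+00]
```

View pics/w1.png

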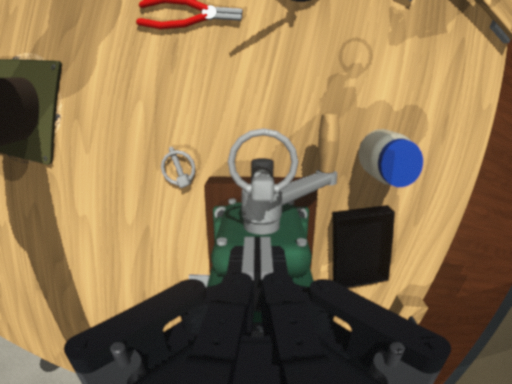

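View pics/s2z.png

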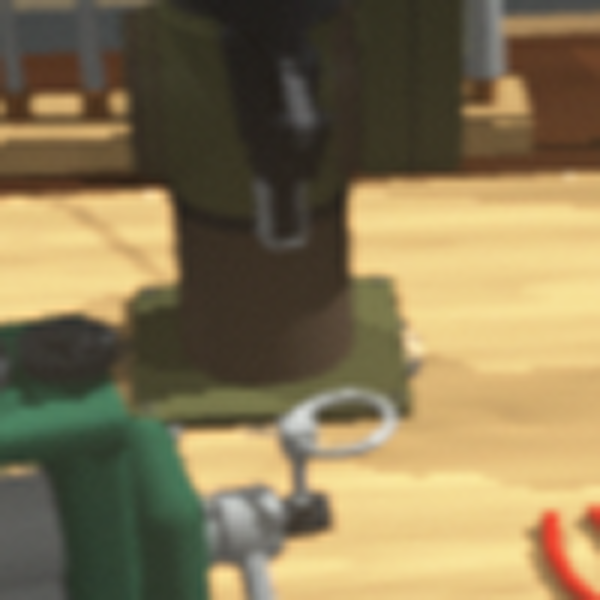

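```bash
cat >> h.py <<'E'
def wcloud():
    o=ctrl.get_obs(); c=ctrl.read_camera('wrist'); K=np.array(c['mtx']); d=c['depth']; v,u=np.indices(d.shape)
    x=u-K[0,2]; y=v-K[1,2]; r=np.hypot(x,y)+1e-9; th=r/K[0,0]; t=np.tan(np.minimum(th,1.4))*d
    p=np.stack([x/r*t,y/r*t,d],-1); T=np.array(c['tool_from_camera']); p=p@T[:3,:3].T+T[:3,3]
    return o,c,p@np.array(o['tcp_rot']).T+np.array(o['tool_pos'])
E
python3 - <<'E'
from h import *
o,c,P=wcloud(); f=c['frame']
cv2.imwrite('pics/w2.png',cv2.resize(f[110:250,200:330],None,fx=5,fy=5,interpolation=cv2.INTER_CUBIC))
print(o['tool_pos'],o['tcp_rot'].round(3).tolist())
z=P[...,2]
ex=np.array([.976,.22]);ey=np.array([-.22,.976])
L=np.stack([(P[...,:2]-[505.5,10])@ex,(P[...,:2]-[505.5,10])@ey,z],-1)
for v in range(126,206,3): print(v,[(np.round(L[v,u]).astype(int).tolist()) for u in range(248,280,4)])
m=(z>236)&(z<262)&(abs(L[...,0])<35)&(L[...,1]>15)&(L[...,1]<70); Q=L[m]
A=np.c_[2*Q[:,:2],np.ones(len(Q))]; s=np.linalg.lstsq(A,(Q[:,:2]**2).sum(1),rcond=None)[0]; print('ring',s[:2],Q.min(0),Q.max(0))
E
```

```text
[505.37010605   7.50873693 314.03311815] [[-0.221, 0.975, 0.004], [0.975, 0.221, 0.0], [-0.001, 0.004, -1.0]]
126 [[-14, 32, -2], [-7, 32, -1], [-1, 55, 243], [3, 55, 242], [13, 32, 1], [19, 32, -2], [26, 32, 1], [33, 32, -1]]
129 [[-8, 53, 244], [-4, 53, 245], [-1, 53, 244], [3, 53, 245], [6, 53, 245], [9, 53, 244], [13, 52, 243], [32, 27, 1]]
132 [[-8, 50, 245], [-4, 50, 244], [-1, 50, 242], [3, 50, 245], [6, 50, 244], [9, 50, 244], [13, 50, 244], [16, 50, 242]]
135 [[-14, 17, -1], [-7, 17, -1], [-1, 17, -2], [6, 17, -1], [13, 17, -1], [19, 17, -1], [13, 47, 243], [16, 47, 243]]
138 [[-14, 12, -1], [-7, 12, -2], [-1, 12, -1], [6, 12, -1], [13, 12, 0], [19, 12, 0], [26, 12, 0], [16, 45, 244]]
141 [[-14, 7, -1], [-7, 7, -1], [-1, 7, -1], [6, 7, 0], [13, 7, -1], [19, 7, -1], [26, 7, -1], [33, 7, -2]]
144 [[-14, 2, 0], [-7, 1, -1], [-1, 1, -2], [6, 2, -1], [13, 2, -1], [19, 2, 0], [26, 2, -1], [33, 2, 0]]
147 [[-14, -3, 0], [-7, -4, 0], [-1, -3, 0], [6, -4, -1], [13, -4, -1], [19, -3, 0], [26, -3, 0], [33, -3, -1]]
150 [[-14, -8, 1], [-7, -9, 1], [-1, -9, 0], [6, -9, 0], [13, -9, 0], [
[... 1649 characters left out ...]
 245], [6, -3, 244], [12, -17, 201], [16, -18, 198], [21, -22, 188]]
195 [[-8, -6, 244], [-4, -6, 245], [-1, -6, 245], [3, -6, 244], [6, -6, 245], [12, -20, 203], [16, -22, 198], [21, -25, 188]]
198 [[-9, -23, 204], [-5, -23, 205], [-1, -22, 207], [3, -22, 206], [7, -22, 206], [12, -24, 202], [16, -25, 199], [21, -29, 186]]
201 [[-9, -26, 206], [-5, -27, 203], [-1, -25, 206], [3, -26, 206], [7, -26, 206], [12, -27, 202], [16, -28, 199], [21, -33, 185]]
204 [[-9, -29, 206], [-5, -29, 205], [-1, -29, 206], [3, -29, 206], [7, -29, 205], [12, -30, 202], [16, -32, 197], [21, -36, 186]]
ring [ 0.4300526  26.15589689] [-29.19388638  15.00251351 236.17729945] [ 30.14553966  55.06866136 246.33323286]
```

View pics/w2.png

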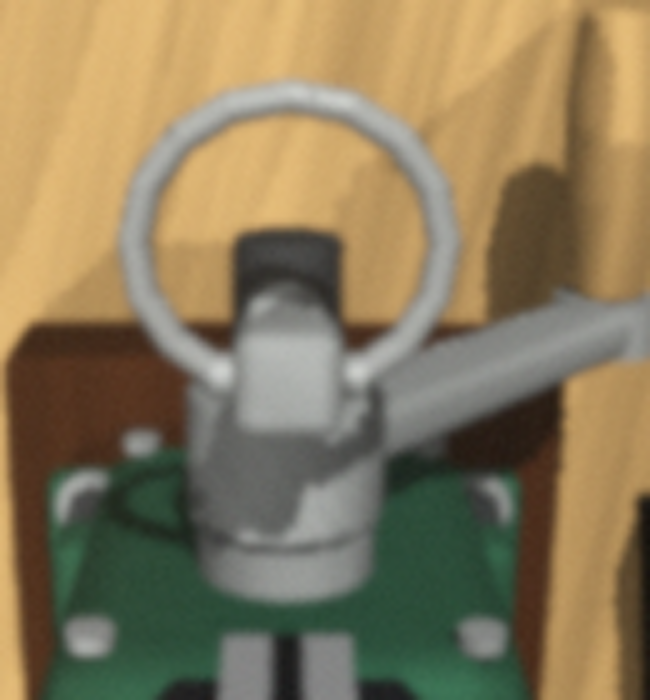

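```bash
python3 -m inch '[0.002,0.001,0.025,0,0, 0,0,0.02,0,0, 0,0,0.01,0,0, 0,0,0.005,0,0, 0,0,0,0,0]'
python3 -m inch '[0,0,0.004,0,0, 0,0,0.004,0,0, 0,0,0.004,0,0, 0,0,0.002,0,0]'
```

```text
clock: 4.25
tool_pos: [504.7, 9.7, 251.9]
tcp_rot: [[-0.221, 0.975, -0.0], [0.975, 0.221, 0.0], [0.0, -0.0, -1.0]]
contact_force: [-0.6, 0.8, 0.2]
gripper_width: 0.004
clock: 4.58
tool_pos: [505.0, 9.9, 238.0]
tcp_rot: [[-0.221, 0.975, 0.0], [0.975, 0.221, 0.0], [-0.0, 0.0, -1.0]]
contact_force: [0.2, 0.8, -0.2]
gripper_width: 0.004
```

Run:
```python
from h import *
s=snap('scene','scene3.png'); u,v=216,150; cv2.imwrite('pics/s3z.png',cv2.resize(s['frame'][v-40:v+40,u-40:u+40],None,fx=7,fy=7,interpolation=cv2.INTER_CUBIC))
o,c,P=wcloud(); print(o['contact_force'],o['tool_pos'],o['joint_torque'])
cv2.imwrite('pics/w3.png',cv2.resize(c['frame'][60:260,170:350],None,fx=4,fy=4,interpolation=cv2.INTER_CUBIC))
```

```text
[-0.54040677  0.17514109  0.14195719] [504.6095742    9.87330252 237.56273657] [-1.11860881e-02 -3.90867770e+01  2.65828782e+01 -5.44126437e-02
 -6.01699721e-04 -2.45126978e-05]
```

View pics/s3z.png

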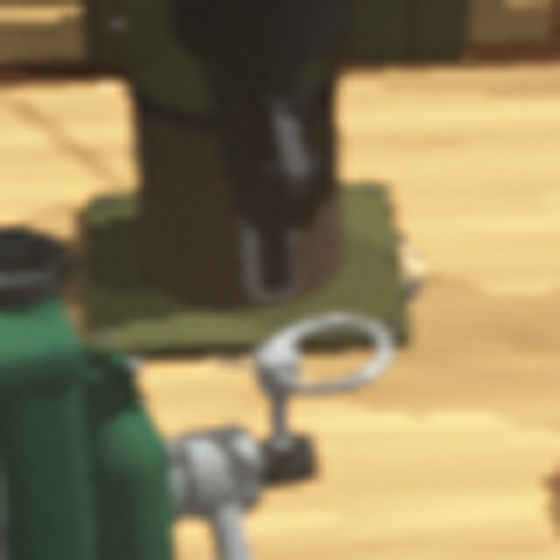

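View pics/w3.png

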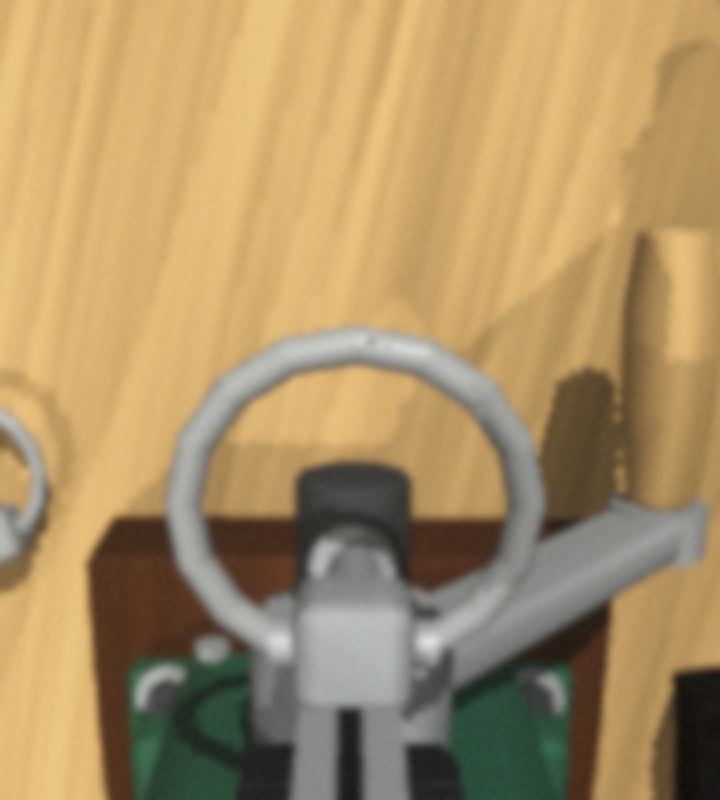

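Run:
```python
from h import *
o,c,P=wcloud()
L=np.stack([(P[...,:2]-[505.5,10])@[.976,.22],(P[...,:2]-[505.5,10])@[-.22,.976],P[...,2]],-1)
for v in range(200,262,4): print(v,[(np.round(L[v,u]).astype(int).tolist()) for u in (244,248,252,256,258,262,266,270)])
c=ctrl.read_camera('scene'); P=cloud(c)
L=np.stack([(P[...,:2]-[505.5,10])@[.976,.22],(P[...,:2]-[505.5,10])@[-.22,.976],P[...,2]],-1)
for v in range(134,166,2): print(v,[(np.round(L[v,u]).astype(int).tolist()) for u in range(208,222,2)])
```

```text
200 [[-11, -1, 189], [-8, 2, 197], [-4, 3, 201], [-1, 5, 206], [0, 6, 207], [3, 4, 203], [7, 2, 198], [10, 0, 191]]
204 [[-11, -5, 187], [-7, 10, 228], [-4, 11, 229], [-1, 11, 230], [0, 11, 229], [3, 11, 229], [6, 11, 230], [10, -4, 191]]
208 [[-9, 9, 233], [-6, 11, 236], [-4, 11, 238], [-1, 11, 238], [0, 11, 236], [3, 11, 237], [5, 10, 236], [8, 10, 235]]
212 [[-9, 9, 240], [-6, 10, 241], [-4, 10, 242], [-1, 11, 243], [0, 10, 243], [3, 10, 242], [5, 10, 243], [8, 10, 241]]
216 [[-9, 7, 242], [-6, 8, 244], [-4, 8, 244], [-1, 9, 245], [0, 8, 244], [3, 8, 244], [5, 8, 244], [8, 8, 244]]
220 [[-9, 5, 242], [-6, 5, 244], [-4, 6, 246], [-1, 6, 246], [0, 5, 244], [3, 6, 245], [5, 6, 245], [8, 5, 243]]
224 [[-9, 2, 242], [-6, 3, 246], [-4, 3, 246], [-1, 3, 245], [0, 3, 246], [3, 3, 245], [5, 3, 245], [8, 3, 244]]
228 [[-9, -1, 242], [-6, 0, 245], [-4, 0, 245], [-1, 0, 245], [0, 0, 245], [3, 0, 245], [5, 0, 245], [8, 0, 244]]
232 [[-9, -4, 243], [-6, -3, 245], [-4, -3, 244], [-1, -3, 244], [0, -3, 244], [3, -3, 244], [5, -3, 245], [8, -3, 245]]
236 [[-11, -27, 202], [-5, 12, 280], [-3, 11, 2
[... 1919 characters left out ...]
-440, 134, 6]]
154 [[-436, 78, 8], [-433, 86, 8], [-424, 93, 12], [-422, 102, 11], [-423, 111, 9], [-424, 121, 7], [-412, 127, 12]]
156 [[-407, 71, 15], [-409, 81, 13], [-413, 90, 9], [-412, 99, 7], [-403, 106, 11], [-28, 20, 239], [-25, 26, 240]]
158 [[-395, 68, 13], [-395, 77, 11], [-394, 85, 10], [1111, -267, 935], [-21, 11, 237], [-392, 112, 7], [-382, 118, 10]]
160 [[-399, 68, 1], [-388, 75, 5], [-2, -7, 244], [0, -1, 243], [2, 5, 244], [-386, 110, 0], [-385, 119, -1]]
162 [[-386, 65, -2], [-387, 74, -4], [7, -9, 242], [17, -5, 246], [9, 3, 241], [7, 11, 238], [-372, 115, -3]]
164 [[-374, 61, -4], [-372, 70, -4], [8, -10, 235], [11, -4, 236], [13, 2, 235], [12, 9, 233], [-360, 111, -6]]
```

```bash
python3 -m inch '[0,0,0.008,0,0, 0,0,0.008,0,0, 0,0,0.006,0,0, 0,0,0.003,0,0, 0,0,0,0,0]'
python3 -m inch '[0,0,0.003,0,0, 0,0,0.003,0,0, 0,0,0.002,0,0, 0,0,0,0,0]'
```

```text
clock: 5.2
tool_pos: [503.9, 9.9, 211.7]
tcp_rot: [[-0.221, 0.975, -0.002], [0.975, 0.221, -0.0], [0.0, -0.002, -1.0]]
contact_force: [-0.9, 0.5, -0.0]
gripper_width: -0.001
clock: 5.53
tool_pos: [504.9, 9.9, 205.0]
tcp_rot: [[-0.221, 0.975, 0.0], [0.975, 0.221, 0.0], [-0.0, 0.0, -1.0]]
contact_force: [0.2, -0.3, -0.6]
gripper_width: -0.002
```

```bash
python3 -m inch '[0,0,0.002,0,0, 0,0,0.002,0,0, 0,0,0,0,0]'
python3 -m inch '[0,0,0.002,0,0, 0,0,0.002,0,0, 0,0,0,0,0]'
python3 - <<'E'
from h import *
o,c,P=wcloud(); cv2.imwrite('pics/w4.png',cv2.resize(c['frame'][60:260,170:350],None,fx=4,fy=4,interpolation=cv2.INTER_CUBIC))
L=np.stack([(P[...,:2]-[505.5,10])@[.976,.22],(P[...,:2]-[505.5,10])@[-.22,.976],P[...,2]],-1)
for v in range(212,262,3): print(v,[(np.round(L[v,u]).astype(int).tolist()) for u in (248,252,258,262,266)])
s=snap('scene','scene4.png'); u,v=216,150; cv2.imwrite('pics/s4z.png',cv2.resize(s['frame'][v-40:v+40,u-40:u+40],None,fx=7,fy=7,interpolation=cv2.INTER_CUBIC))
E
```

```text
clock: 5.78
tool_pos: [505.0, 9.9, 201.1]
tcp_rot: [[-0.221, 0.975, 0.001], [0.975, 0.221, 0.0], [-0.0, 0.001, -1.0]]
contact_force: [-0.8, 0.1, 3.2]
gripper_width: -0.005
clock: 6.03
tool_pos: [504.9, 9.9, 196.8]
tcp_rot: [[-0.221, 0.975, 0.0], [0.975, 0.221, 0.0], [-0.0, 0.0, -1.0]]
contact_force: [0.3, -0.5, 2.1]
gripper_width: 0.002
212 [[-6, 8, 195], [-3, 9, 198], [1, 8, 197], [3, 9, 198], [6, 8, 195]]
215 [[-6, 6, 198], [-3, 6, 197], [1, 7, 198], [3, 6, 197], [6, 6, 196]]
218 [[-6, 4, 198], [-3, 4, 198], [1, 6, 201], [3, 4, 198], [6, 4, 197]]
221 [[-6, 2, 197], [-3, 4, 202], [1, 6, 206], [3, 4, 202], [6, 2, 198]]
224 [[-5, 10, 221], [-3, 11, 222], [0, 11, 222], [3, 11, 222], [5, 11, 223]]
227 [[-5, 11, 227], [-3, 11, 227], [0, 11, 226], [3, 11, 226], [5, 11, 227]]
230 [[-5, 12, 232], [-3, 11, 230], [0, 12, 232], [3, 12, 231], [5, 11, 230]]
233 [[-5, 11, 233], [-3, 11, 233], [0, 10, 232], [3, 11, 234], [5, 10, 232]]
236 [[-5, 12, 240], [-3, 12, 239], [0, 11, 238], [2, 11, 238], [5, 12, 240]]
239 [[-5, 12, 243], [-3, 12, 243], [0, 12, 242], [2, 12, 243], [4, 12, 242]]
242 [[-5, 12, 246], [-3, 12, 246], [0, 11, 244], [2, 11, 245], [4, 11, 245]]
245 [[-5, 11, 248], [-3, 12, 249], [0, 12, 250], [2, 11, 248], [4, 11, 248]]
248 [[-4, 11, 251], [-3, 12, 253], [0, 12, 252], [2, 12, 252], [4, 12, 253]]
251 [[-4, 12, 255], [-2, 12, 255], [0, 11, 254], [2, 12, 255], [4, 11, 254]]
254 [[-4, 12, 258], [-2, 12, 258], [0, 12, 258], [2, 11, 257], [4, 12, 258]]
257 [[-4, 11, 260], [-2, 12, 260], [0, 12, 261], [2, 12, 260], [4, 12, 260]]
260 [[-4, 12, 264], [-2, 12, 263], [0, 12, 264], [2, 11, 263], [4, 13, 265]]
```

View pics/w4.png

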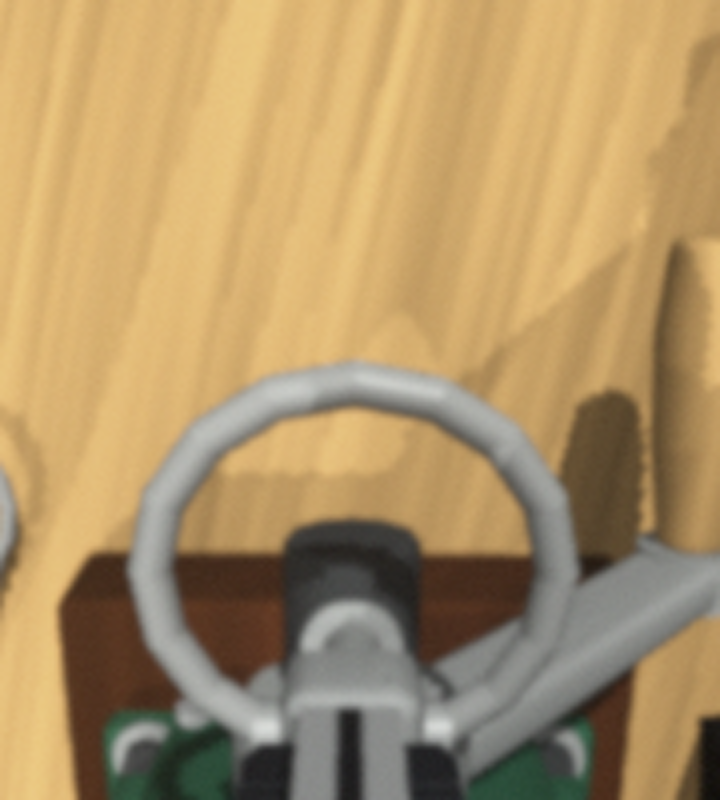

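View pics/s4z.png

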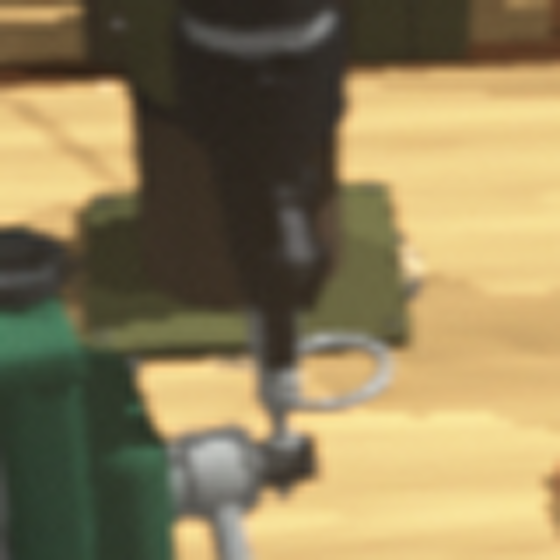

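```bash
python3 -m inch '[0,0,0.002,0,0, 0,0,0.002,0,0, 0,0,0.002,0,0, 0,0,0.002,0,0]'
python3 -m inch '[0,0,0.002,0,0, 0,0,0.002,0,0, 0,0,0,0,0]'
```

```text
clock: 6.47
tool_pos: [505.0, 9.9, 188.9]
tcp_rot: [[-0.221, 0.975, 0.0], [0.975, 0.221, -0.0], [-0.0, 0.0, -1.0]]
contact_force: [-0.1, 0.9, 4.2]
gripper_width: -0.0
clock: 6.72
tool_pos: [504.9, 9.9, 184.5]
tcp_rot: [[-0.221, 0.975, -0.0], [0.975, 0.221, -0.0], [-0.0, -0.0, -1.0]]
contact_force: [1.5, 0.6, 2.0]
gripper_width: 0.002
```

```bash
python3 -m inch '[0,0,0.002,0,0, 0,0,0.001,0,0, 0,0,0,0,0]'
python3 -m inch '[0,0,0.001,0,0, 0,0,0.001,0,0, 0,0,0,0,0]'
python3 - <<'E'
from h import *
o,c,P=wcloud(); cv2.imwrite('pics/w5.png',cv2.resize(c['frame'][60:260,170:350],None,fx=4,fy=4,interpolation=cv2.INTER_CUBIC))
s=snap('scene','scene5.png'); u,v=216,150; cv2.imwrite('pics/s5z.png',cv2.resize(s['frame'][v-40:v+40,u-40:u+40],None,fx=7,fy=7,interpolation=cv2.INTER_CUBIC))
E
```

```text
clock: 6.97
tool_pos: [504.9, 9.9, 181.7]
tcp_rot: [[-0.221, 0.975, 0.0], [0.975, 0.221, -0.0], [-0.0, 0.0, -1.0]]
contact_force: [1.1, -0.2, 1.7]
gripper_width: 0.003
clock: 7.22
tool_pos: [504.9, 9.9, 179.9]
tcp_rot: [[-0.221, 0.975, 0.0], [0.975, 0.221, 0.0], [-0.0, 0.0, -1.0]]
contact_force: [0.2, 0.3, 3.2]
gripper_width: -0.0
```

View pics/w5.png

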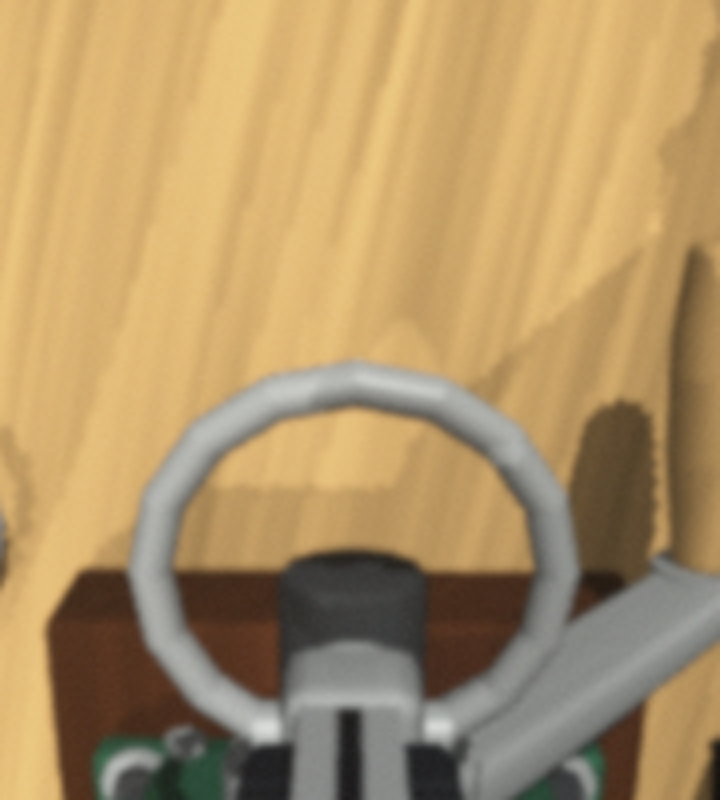

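View pics/s5z.png

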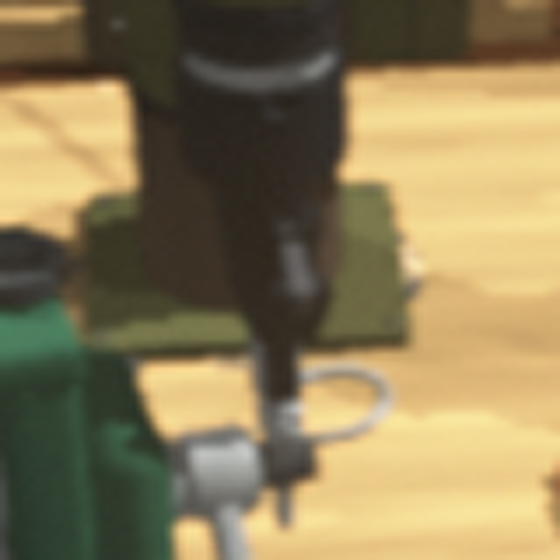

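```bash
python3 -m inch '[0,0,0.001,0,0, 0,0,0,0,0]'
python3 -m inch '[0,0,0.001,0,0, 0,0,0,0,0]'
python3 -m inch '[0,0,0.001,0,0, 0,0,0,0,0]'
```

```text
clock: 7.48
tool_pos: [504.9, 9.9, 179.0]
tcp_rot: [[-0.221, 0.975, 0.0], [0.975, 0.221, 0.0], [-0.0, 0.0, -1.0]]
contact_force: [0.6, -0.2, 2.9]
gripper_width: 0.001
clock: 7.65
tool_pos: [504.9, 9.9, 177.9]
tcp_rot: [[-0.221, 0.975, 0.0], [0.975, 0.221, 0.0], [-0.0, 0.0, -1.0]]
contact_force: [0.3, -0.4, 4.2]
gripper_width: -0.003
clock: 7.82
tool_pos: [505.0, 9.9, 177.7]
tcp_rot: [[-0.221, 0.975, 0.001], [0.975, 0.221, 0.0], [-0.0, 0.001, -1.0]]
contact_force: [0.2, 0.1, 8.5]
gripper_width: 0.002
```

```bash
python3 -m inch '[0,0,0.001,0,0, 0,0,0,0,0, 0,0,0,0,0, 0,0,0,0,0]'
python3 -m inch '[0,0,0.001,0,0, 0,0,0,0,0]'
python3 -m inch '[0,0,-0.01,0,0, 0,0,-0.03,0,0.02, 0,0,-0.03,0,0.045, 0,0,0,0,0.045, 0,0,0,0,0.045]'
python3 - <<'E'
from h import *
o,c,P=wcloud(); cv2.imwrite('pics/w6.png',cv2.resize(c['frame'][60:260,170:350],None,fx=4,fy=4,interpolation=cv2.INTER_CUBIC))
print(o['tool_pos'])
L=np.stack([(P[...,:2]-[505.5,10])@[.976,.22],(P[...,:2]-[505.5,10])@[-.22,.976],P[...,2]],-1)
for v in range(120,290,6): print(v,[(np.round(L[v,u]).astype(int).tolist()) for u in (215,220,225,230,235,252,258,264)])
s=snap('scene','scene6.png'); u,v=216,150; cv2.imwrite('pics/s6z.png',cv2.resize(s['frame'][v-40:v+40,u-40:u+40],None,fx=7,fy=7,interpolation=cv2.INTER_CUBIC))
E
```

```text
clock: 8.15
tool_pos: [505.0, 9.9, 177.6]
tcp_rot: [[-0.221, 0.975, 0.002], [0.975, 0.221, 0.0], [-0.0, 0.002, -1.0]]
contact_force: [-3.2, 0.4, 12.9]
gripper_width: -0.001
clock: 8.32
tool_pos: [505.1, 9.9, 177.6]
tcp_rot: [[-0.221, 0.975, 0.003], [0.975, 0.221, 0.0], [-0.0, 0.003, -1.0]]
contact_force: [-3.7, -0.2, 19.2]
gripper_width: -0.002
clock: 8.73
tool_pos: [505.5, 9.9, 246.0]
tcp_rot: [[-0.221, 0.975, 0.002], [0.975, 0.221, 0.0], [-0.0, 0.002, -1.0]]
contact_force: [0.5, -0.6, -0.8]
gripper_width: 0.527
[505.49064318   9.88420968 245.983842  ]
120 [[-59, 50, 0], [-52, 50, -1], [-45, 50, -1], [-38, 50, -2], [-31, 50, 0], [-6, 50, 0], [2, 49, -1], [11, 50, 0]]
126 [[-60, 41, -1], [-52, 41, -1], [-45, 41, -1], [-38, 41, -1], [-31, 41, -1], [-6, 41, -2], [2, 41, -1], [11, 41, -1]]
132 [[-60, 33, -1], [-53, 33, -1], [-45, 33, 0], [-38, 32, -1], [-31, 32, 0], [-6, 32, -2], [2, 32, 0], [11, 32, 0]]
138 [[-60, 24, 0], [-53, 24, -1], [-45, 24, -1], [-38, 24, 0], [-31, 23, -2], [-3, 53, 217], [1, 53, 215], [5, 52, 215]]
144 [[-60, 15, -1], [-53, 15, 0], [-46, 15, 0], [-19, 48, 214], 
[... 2479 characters left out ...]
1, 205], [7, -52, 204]]
264 [[-22, -3, 293], [-32, -59, 204], [-28, -59, 204], [-23, -59, 204], [-19, -59, 204], [-4, -59, 203], [1, -59, 203], [7, -59, 203]]
270 [[-22, -6, 294], [-31, -58, 214], [-27, -59, 213], [-23, -59, 213], [-18, -59, 212], [-4, -59, 212], [1, -59, 212], [6, -59, 212]]
276 [[-22, -9, 295], [-30, -58, 223], [-26, -58, 223], [-22, -59, 223], [-18, -59, 222], [-4, -59, 222], [1, -59, 222], [6, -59, 222]]
282 [[-34, -61, 228], [-30, -60, 229], [-26, -61, 227], [-21, -61, 228], [-17, -61, 228], [-4, -60, 228], [1, -61, 228], [6, -61, 228]]
288 [[-34, -64, 232], [-29, -63, 234], [-25, -63, 233], [-21, -63, 234], [-17, -63, 233], [-4, -63, 233], [1, -62, 234], [6, -63, 234]]
```

View pics/w6.png

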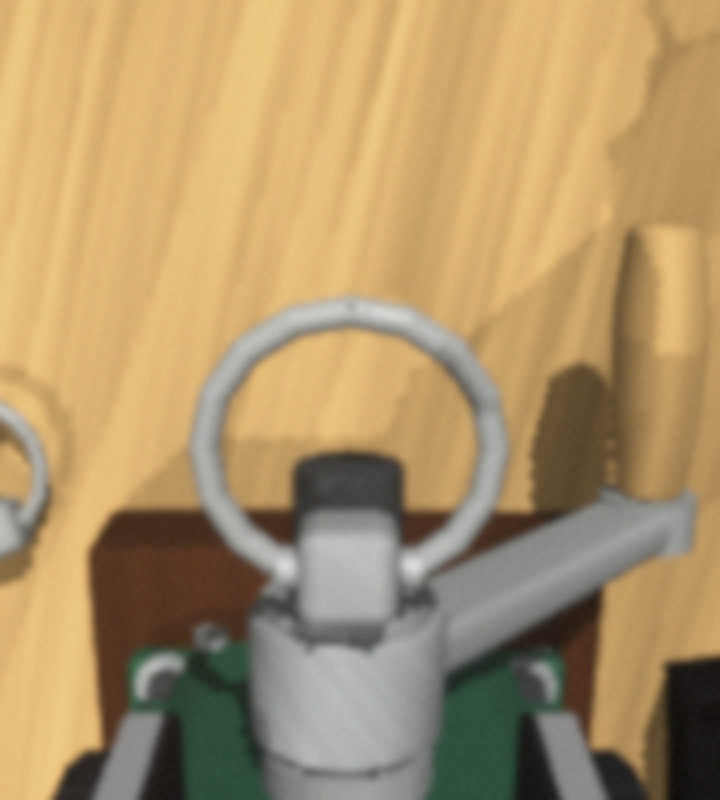

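View pics/s6z.png

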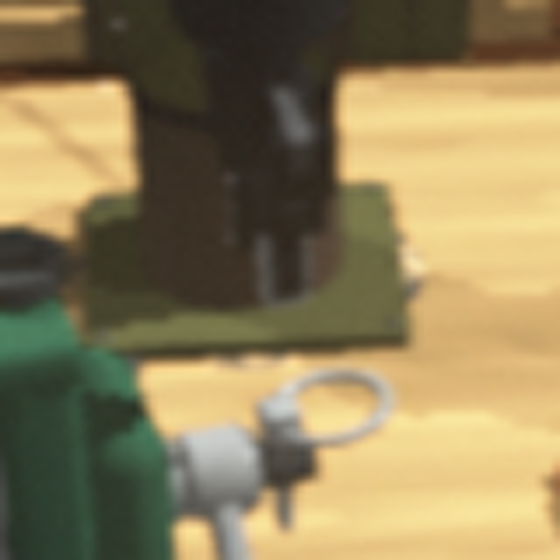

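Run:
```python
from h import *
c=ctrl.read_camera('scene'); f=c['frame']; cv2.imwrite('pics/s7.png',cv2.resize(f[60:170,160:280],None,fx=6,fy=5.4,interpolation=cv2.INTER_CUBIC))
P=cloud(c); L=np.stack([(P[...,:2]-[505.5,10])@[.976,.22],(P[...,:2]-[505.5,10])@[-.22,.976],P[...,2]],-1)
for v in range(60,156,3):
    row=L[v,150:290]; m=(abs(row[:,0])<75)&(abs(row[:,1])<110)&(row[:,2]>240)
    q=row[m]
    if len(q): print(v,len(q),'x',q[:,0].min().round(),q[:,0].max().round(),'y',q[:,1].min().round(),q[:,1].max().round(),'z',np.median(q[:,2]).round(), q[:,2].min().round())
o,c,P=wcloud(); cv2.imwrite('pics/w7.png',c['frame'][180:,:])
T=np.array(o['tcp_rot']); Q=(P-np.array(o['tool_pos']))@T
d=c['depth']
for v in range(240,384,8): print(v,[(np.round(Q[v,u]).astype(int).tolist()) for u in (120,140,160,180,200,212,220,258)])
```

```text
60 26 x 34.0 49.0 y -41.0 25.0 z 580.0 576.0
63 28 x -5.0 46.0 y -36.0 36.0 z 571.0 559.0
66 25 x 4.0 44.0 y -36.0 33.0 z 561.0 550.0
69 26 x -21.0 39.0 y -33.0 33.0 z 551.0 537.0
72 26 x -22.0 37.0 y -33.0 33.0 z 543.0 528.0
75 26 x -25.0 39.0 y -35.0 32.0 z 534.0 519.0
78 25 x 1.0 38.0 y -35.0 32.0 z 526.0 516.0
81 24 x 4.0 37.0 y -33.0 30.0 z 518.0 510.0
84 25 x 0.0 36.0 y -36.0 33.0 z 508.0 500.0
87 25 x -5.0 38.0 y -35.0 32.0 z 500.0 491.0
90 24 x 11.0 40.0 y -36.0 29.0 z 491.0 483.0
93 25 x -3.0 39.0 y -34.0 34.0 z 483.0 470.0
96 24 x -5.0 36.0 y -34.0 37.0 z 473.0 455.0
99 26 x -5.0 34.0 y -35.0 35.0 z 462.0 453.0
102 26 x 4.0 36.0 y -37.0 36.0 z 454.0 443.0
105 26 x -5.0 40.0 y -36.0 34.0 z 446.0 436.0
108 25 x 3.0 40.0 y -35.0 35.0 z 438.0 424.0
111 25 x 8.0 38.0 y -37.0 32.0 z 429.0 419.0
114 22 x 14.0 38.0 y -36.0 24.0 z 419.0 413.0
117 15 x -64.0 40.0 y -21.0 9.0 z 410.0 367.0
120 15 x -14.0 39.0 y -19.0 19.0 z 398.0 381.0
123 16 x -53.0 42.0 y -19.0 20.0 z 389.0 352.0
126 15 x -51.0 50.0 y -18.0 16.0 z 379.0 342.0
129 17 x -38.0 65.0 y -16.0 13.0 z 383.0 338.0
132 16 x -
[... 2128 characters left out ...]
 [[3, -48, -114], [-6, -45, -105], [-398, -207, 245], [18, -21, -124], [18, -15, -124], [18, -12, -124], [12, -11, -117], [11, 1, -117]]
352 [[0, -48, -116], [-11, -46, -106], [-425, -212, 244], [18, -20, -128], [18, -15, -127], [18, -12, -127], [12, -10, -121], [12, 1, -121]]
360 [[-2, -48, -118], [-465, -270, 244], [-455, -218, 245], [19, -20, -131], [19, -14, -130], [21, -11, -132], [12, -10, -125], [11, 1, -123]]
368 [[-6, -49, -119], [-499, -279, 245], [12, -27, -129], [20, -19, -135], [20, -14, -134], [20, -11, -133], [21, -9, -134], [12, 1, -127]]
376 [[-9, -49, -120], [-533, -288, 244], [13, -26, -133], [20, -18, -137], [20, -13, -136], [21, -10, -137], [19, -9, -136], [12, 1, -130]]
```

View pics/w7.png

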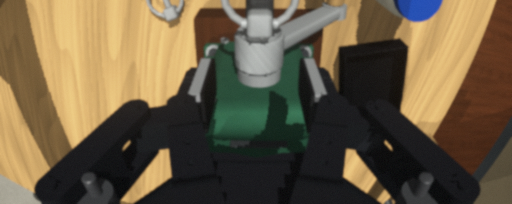

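View pics/s7.png

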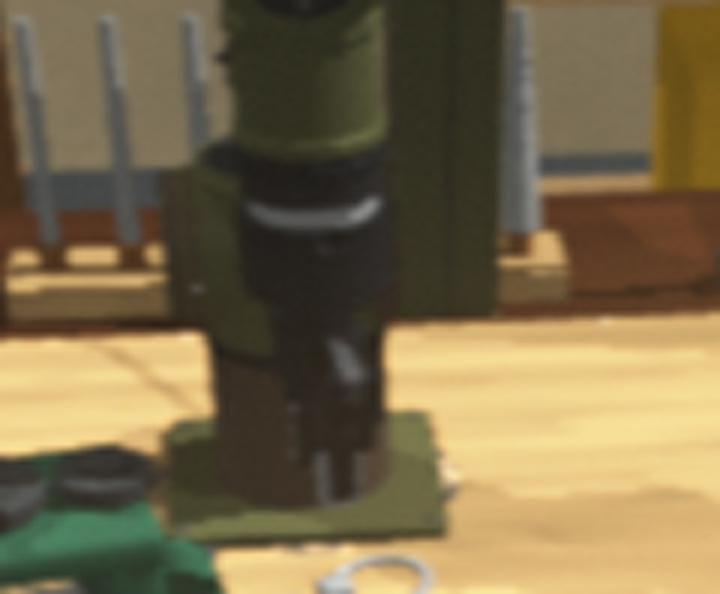

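```bash
python3 -m inch '[0.02,0.0005,0,0,0.038, 0.017,0,0,0,0.038, 0,0,0.02,0,0.038, 0,0,0.02,0,0.038, 0,0,0.01,0,0.038, 0,0,0.005,0,0.038, 0,0,0,0,0.038]'
python3 - <<'E'
from h import *
o,c,P=wcloud(); cv2.imwrite('pics/w8.png',cv2.resize(c['frame'][60:260,170:350],None,fx=4,fy=4,interpolation=cv2.INTER_CUBIC)); print(o['tool_pos'],o['gripper_width'],o['contact_force'])
E
```

```text
clock: 9.52
tool_pos: [495.3, 45.9, 187.9]
tcp_rot: [[-0.221, 0.975, -0.005], [0.975, 0.221, -0.0], [0.001, -0.005, -1.0]]
contact_force: [-0.4, 0.1, 0.2]
gripper_width: 0.444
[495.26281576  45.94504201 187.87833207] 0.44367346351495585 [-0.36889183  0.07017001  0.20541458]
```

View pics/w8.png

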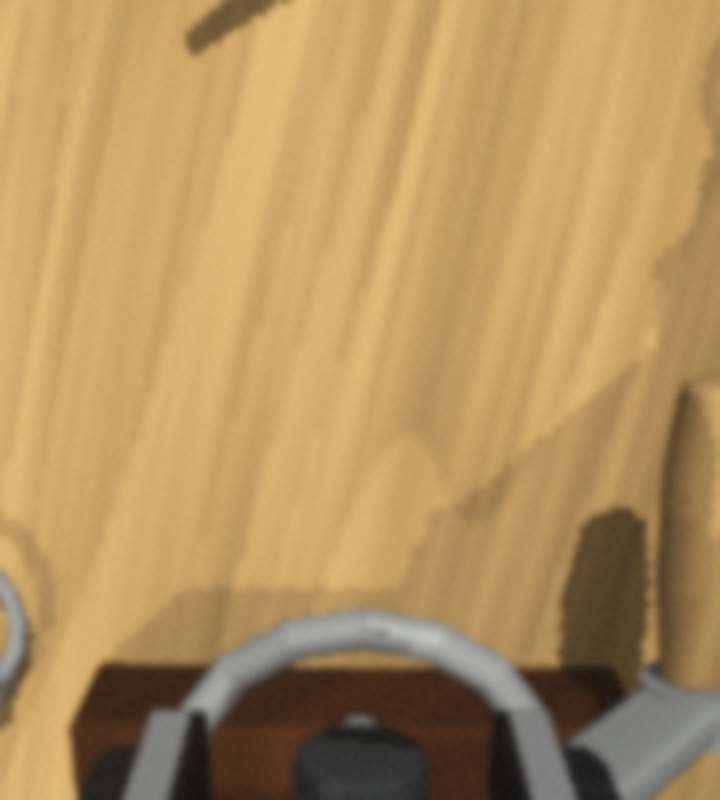

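```bash
python3 -m inch '[0,0.0015,0.004,0,0.038, 0,0,0.004,0,0.038, 0,0,0.004,0,0.038, 0,0,0.004,0,0.038, 0,0,0.004,0,0.038, 0,0,0.004,0,0.038]'
python3 -m inch '[0,0,0.005,0,0.038, 0,0,0.005,0,0.038, 0,0,0.005,0,0.038, 0,0,0.005,0,0.038]'
python3 - <<'E'
from h import *
o,c,P=wcloud(); cv2.imwrite('pics/w9.png',cv2.resize(c['frame'][60:260,170:350],None,fx=4,fy=4,interpolation=cv2.INTER_CUBIC)); print(o['tool_pos'],o['gripper_width'],o['contact_force'])
s=snap('scene','scene9.png'); u,v=216,150; cv2.imwrite('pics/s9z.png',cv2.resize(s['frame'][v-40:v+40,u-40:u+40],None,fx=7,fy=7,interpolation=cv2.INTER_CUBIC))
E
```

```text
clock: 10.07
tool_pos: [498.8, 46.7, 165.9]
tcp_rot: [[-0.221, 0.975, 0.001], [0.975, 0.221, 0.001], [0.0, 0.001, -1.0]]
contact_force: [-0.9, 0.8, 1.8]
gripper_width: 0.446
clock: 10.4
tool_pos: [498.7, 46.4, 145.6]
tcp_rot: [[-0.221, 0.975, 0.0], [0.975, 0.221, -0.0], [-0.0, 0.0, -1.0]]
contact_force: [0.0, 0.6, 1.7]
gripper_width: 0.444
[498.69010523  46.37370438 145.59232848] 0.44361025544180804 [0.04748409 0.64510846 1.73530687]
```

View pics/w9.png

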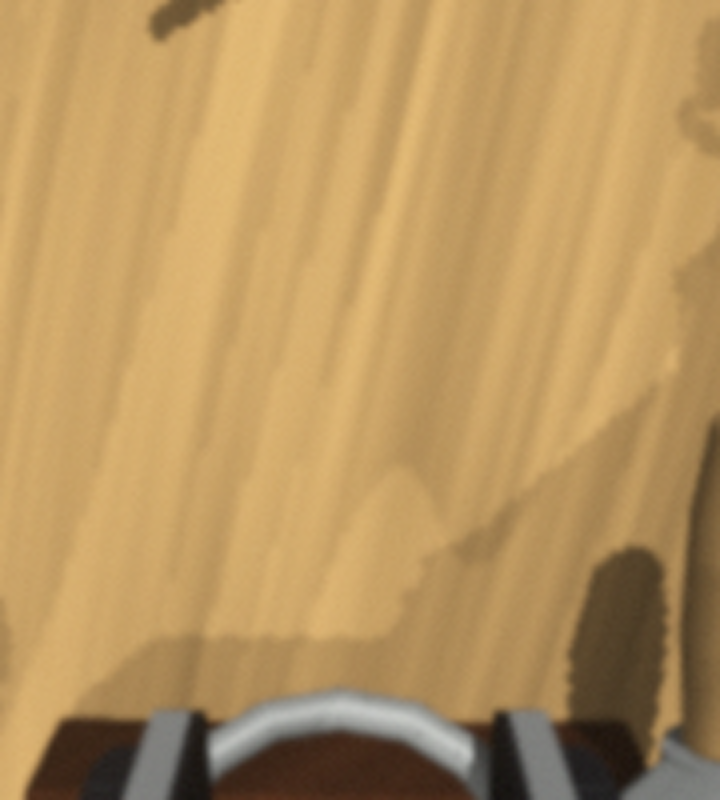

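View pics/s9z.png

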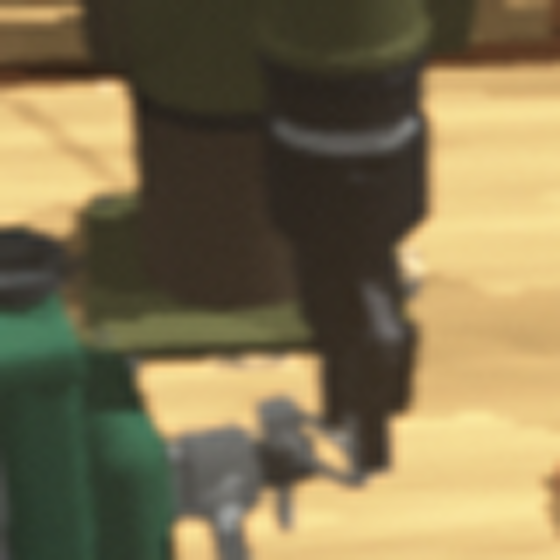

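```bash
python3 -m inch '[0,0,0.005,0,0.038, 0,0,0.005,0,0.038, 0,0,0.005,0,0.038]'
python3 -m inch '[0,0,0.005,0,0.038, 0,0,0.004,0,0.038, 0,0,0.004,0,0.038, 0,0,0.003,0,0.038]'
python3 -m inch '[-0.003,0,0,0,0.038, -0.003,0,0,0,0.038, 0,0,0,0,0.038]'
python3 - <<'E'
from h import *
o=ctrl.get_obs(); print(o['tool_pos'])
s=snap('scene','scene10.png'); u,v=216,150; cv2.imwrite('pics/s10z.png',cv2.resize(s['frame'][v-40:v+40,u-40:u+40],None,fx=7,fy=7,interpolation=cv2.INTER_CUBIC))
E
```

```text
clock: 10.75
tool_pos: [498.6, 46.5, 130.6]
tcp_rot: [[-0.221, 0.975, 0.0], [0.975, 0.221, 0.0], [0.0, 0.0, -1.0]]
contact_force: [0.3, 0.3, 1.4]
gripper_width: 0.448
clock: 11.08
tool_pos: [498.0, 46.5, 114.3]
tcp_rot: [[-0.221, 0.975, -0.001], [0.975, 0.221, 0.0], [0.0, -0.001, -1.0]]
contact_force: [-0.1, 0.7, 0.3]
gripper_width: 0.443
clock: 11.33
tool_pos: [499.6, 40.1, 114.8]
tcp_rot: [[-0.221, 0.975, -0.001], [0.975, 0.221, -0.0], [0.0, -0.001, -1.0]]
contact_force: [-0.8, 1.3, -1.0]
gripper_width: 0.445
[499.64828158  40.12968402 114.81507608]
```

View pics/s10z.png

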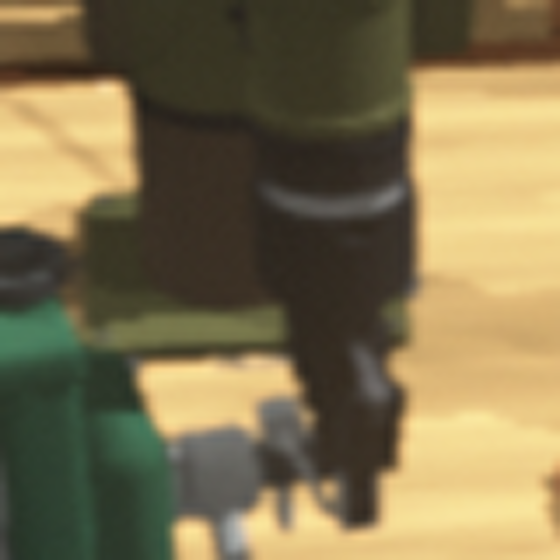

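```bash
python3 -m inch '[-0.002,0,0,0,0.038, -0.002,0,0,0,0.038, 0,0,0,0,0.038]'
python3 -m inch '[-0.002,0,0,0,0.038, 0,0,0,0,0.038]'
python3 -m inch '[-0.0015,0,0,0,0.038, 0,0,0,0,0.038]'
python3 -m inch '[-0.001,0,0,0,0.038, 0,0,0,0,0.038]'
```

```text
clock: 11.63
tool_pos: [501.1, 36.3, 115.2]
tcp_rot: [[-0.221, 0.975, 0.001], [0.975, 0.221, -0.0], [-0.0, 0.0, -1.0]]
contact_force: [0.1, 1.3, -0.7]
gripper_width: 0.442
clock: 11.8
tool_pos: [501.5, 34.4, 115.1]
tcp_rot: [[-0.221, 0.975, 0.001], [0.975, 0.221, -0.0], [-0.0, 0.0, -1.0]]
contact_force: [-0.0, 0.7, -1.5]
gripper_width: 0.442
clock: 11.97
tool_pos: [501.8, 33.0, 115.1]
tcp_rot: [[-0.221, 0.975, 0.0], [0.975, 0.221, -0.0], [-0.0, 0.0, -1.0]]
contact_force: [-0.6, 1.2, -0.8]
gripper_width: 0.447
clock: 12.13
tool_pos: [501.9, 32.1, 115.1]
tcp_rot: [[-0.221, 0.975, 0.0], [0.975, 0.221, -0.0], [-0.0, 0.0, -1.0]]
contact_force: [-0.8, 0.2, -0.7]
gripper_width: 0.445
```

```bash
python3 -m inch '[-0.001,0,0,0,0.038, 0,0,0,0,0.038]'
python3 -m inch '[-0.001,0,0,0,0.038, 0,0,0,0,0.038]'
python3 -m inch '[-0.001,0,0,0,0.038, 0,0,0,0,0.038]'
```

```text
clock: 12.3
tool_pos: [502.1, 31.2, 115.0]
tcp_rot: [[-0.221, 0.975, 0.0], [0.975, 0.221, -0.0], [-0.0, 0.0, -1.0]]
contact_force: [-0.1, 1.8, -0.5]
gripper_width: 0.441
clock: 12.47
tool_pos: [502.1, 30.8, 115.0]
tcp_rot: [[-0.221, 0.975, -0.0], [0.975, 0.221, 0.001], [0.001, 0.0, -1.0]]
contact_force: [-1.1, 2.6, -0.6]
gripper_width: 0.449
clock: 12.63
tool_pos: [502.2, 30.6, 114.9]
tcp_rot: [[-0.222, 0.975, -0.001], [0.975, 0.222, 0.003], [0.003, 0.0, -1.0]]
contact_force: [0.3, 5.1, -1.4]
gripper_width: 0.444
```

```bash
python3 -m inch '[-0.001,0,0,0,0.038, 0,0,0,0,0.038, 0,0,0,0,0.038]'
python3 -m inch '[0.004,0,0,0,0.038, 0.02,0,0,0,0.038, 0.03,0,0,0,0.038, 0.02,0,0,0,0.038, 0,0,-0.04,0,0.038, 0,0,-0.04,0,0.038, 0,0,-0.03,0,0.038, 0,0,0,0,0.038, 0,0,0,0,0.038]'
python3 - <<'E'
from h import *
o,c,P=wcloud(); cv2.imwrite('pics/w11.png',cv2.resize(c['frame'][100:300,170:350],None,fx=4,fy=4,interpolation=cv2.INTER_CUBIC)); print(o['tool_pos'],o['gripper_width'],o['contact_force'])
s=snap('scene','scene11.png'); u,v=216,165; cv2.imwrite('pics/s11z.png',cv2.resize(s['frame'][v-40:v+40,u-40:u+40],None,fx=7,fy=7,interpolation=cv2.INTER_CUBIC))
for n in('scene','wrist','top'):
  for k in ('head_top','ring_far'): print(n,k,[(np.round(b['xyz'],1).tolist(),round(b['p'],2)) for b in ctrl.boxes_of(n,k)][:2])
E
```

```text
clock: 12.88
tool_pos: [502.1, 30.4, 114.9]
tcp_rot: [[-0.222, 0.975, -0.001], [0.975, 0.222, 0.004], [0.005, 0.0, -1.0]]
contact_force: [-1.7, 7.1, -0.6]
gripper_width: 0.444
clock: 13.63
tool_pos: [488.4, 100.3, 227.4]
tcp_rot: [[-0.221, 0.975, 0.006], [0.975, 0.221, -0.001], [-0.002, 0.006, -1.0]]
contact_force: [0.5, 0.5, -0.3]
gripper_width: 0.446
[488.36174067 100.3030232  227.40721828] 0.4456915549320341 [ 0.53681174  0.50159736 -0.3486268 ]
scene head_top [([582.9, -153.8, 160.0], 0.45)]
scene ring_far []
wrist head_top [([504.5, 15.9, 207.1], 0.75), ([522.9, -13.1, 147.1], 0.41)]
wrist ring_far [([500.4, 15.4, 176.1], 0.89), ([526.0, -10.1, 147.2], 0.7)]
top head_top [([501.4, 16.5, 248.9], 0.54)]
top ring_far [([494.7, 37.5, 240.1], 0.71), ([364.0, 366.4, 9.6], 0.7)]
```

View pics/w11.png

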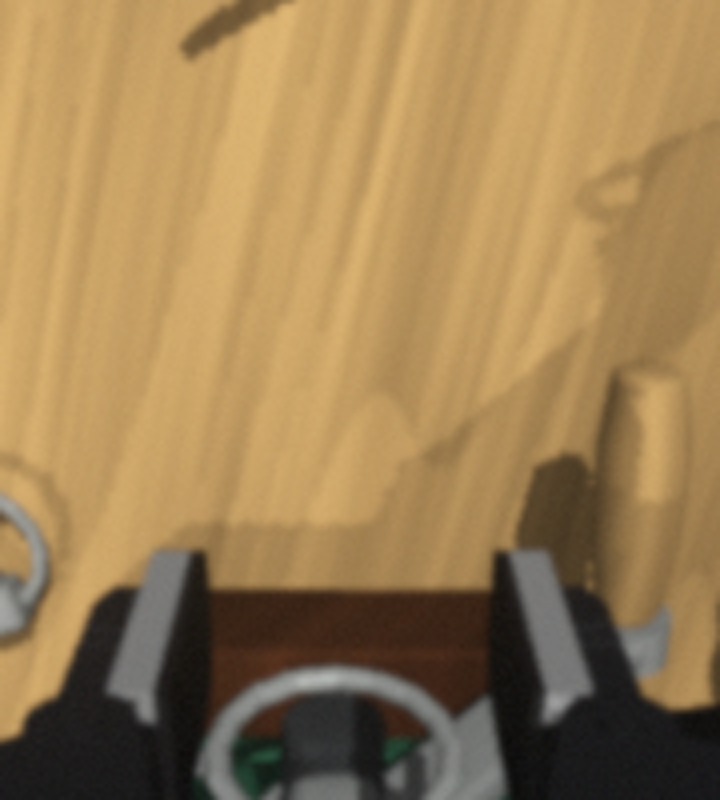

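View pics/s11z.png

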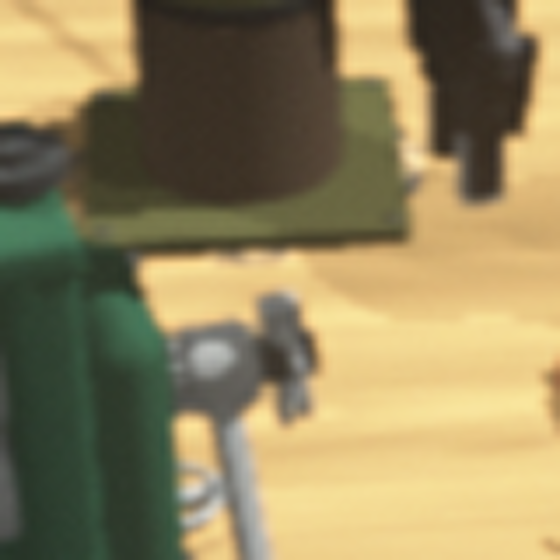

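Run:
```python
from h import *
o,c,P=wcloud()
L=np.stack([(P[...,:2]-[505.7,11.2])@[.976,.22],(P[...,:2]-[505.7,11.2])@[-.22,.976],P[...,2]],-1)
m=(abs(L[...,0])<32)&(L[...,1]>0)&(L[...,1]<30)&(L[...,2]>145)&(L[...,2]<225)
r=m&((abs(L[...,0])>15)|(L[...,2]<172)); Q=L[r]; print(len(Q)); print(Q[Q[:,2].argsort()][:12].round(1))
lat=Q[Q[:,2]<185]; a=np.arctan2(lat[:,1],207-lat[:,2]); print('angle from vertical (wire surface)',np.percentile(a,[10,50,90])-.155)
h=L[(abs(L[...,0])<8)&(abs(L[...,1])<8)&(L[...,2]>205)&(L[...,2]<260)]; print('head',np.median(h[:,2]) if len(h) else None,h[:,2].max() if len(h) else None)
```

```text
769
[[ -5.6   9.9 154. ]
 [ -4.6  10.  154.3]
 [ -1.6  10.3 154.7]
 [ -1.6   3.2 154.9]
 [  4.4  10.5 155. ]
 [ -3.6  10.6 155.1]
 [  1.4   3.3 155.2]
 [ -6.6   9.4 155.2]
 [  0.4  10.7 155.3]
 [  3.4  10.8 155.4]
 [  2.4  10.9 155.7]
 [  1.4  11.  155.7]]
angle from vertical (wire surface) [-0.00541121  0.04489585  0.09091127]
head 216.15798291749653 218.13825499092704
```

Run:
```python
from h import *
print(ctrl.hand_in()); print(ctrl.get_obs()['clock'],ctrl.get_obs()['contact_force'])
```

```text
the job is handed in; nothing more can be done
None
the job is handed in; nothing more can be done
```

The linchpin is pushed home and its ring is shut round the shaft's end. The job was handed in at about 14 s. `hand_in` reports no verdict, so this rests on my own checks.

- **Pushing the pin home:** I pressed the head down with the closed fingertips until it stopped dead and the force rose to about 19 N. Afterwards the head's top measured about 216–217 mm above the bench, where home is 217 mm. The ring was still about level at that point.
- **Shutting the ring:** I straddled the shaft with the fingers 38 mm apart, swung the ring down and pressed it in until the force rose to about 7 N. The fingers then backed clear.
- **Last check:** Before hand-in, the ring's lowest wire centred about 8 mm out from the pin's axis and about 156 mm up, which is the shut position. The raw wire angles were 0.00 to 0.09 rad from shut. The head's top was still at 216–217 mm, the force reading was near zero, and the fingers stood clear.

**Disagreements and gaps:**
- **Fingertip position:** The fingertips stood about 37–40 mm behind the reported TCP, in both the wrist and scene cameras. I went by the measured tips.
- **Head detection:** The scene camera's last `head_top` report was wrong; it gave a point on the mill. I used the depth measurements instead.
- **Ring detection:** The scene camera found no `ring_far` at the end. The "top" results I got then were from its old picture, so I did not count them.
- **Bench items:** I never worked near the spare linchpin or the other loose things, but I did not measure their final positions.

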